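# Measure a gift box in the parcel gauge

### The job

Measure the gilt gift box in the parcel gauge: slide it over the desk, without lifting or tipping it, snugly into the gauge's corner, with a long side flat along the ruler fence and an end against the end stop. Then, with the box already home, push the gauge's sliding jaw along the fence until it rests against the other end of the box, and take the hand away. Leave the other things on the desk where they are.

Things in the scene. Friction and masses are not known exactly. Their poses are not given: they have to be found in the camera images.
- gift_box: Pale gold closed trinket box, 65 x 100 mm at its upright walls (5 to 43 mm above the desk), 67 x 102 mm at the lid, 60 mm high, about 0.18 kg, loose on the desk on small feet. The lid is fixed. Origin on the desk under it, 1.5 mm off the centre along its x; z up, y along its long side. Either long side may go to the fence.
- box_mid (a point): Centre of the box's footprint, on the desk: walls 32.5 mm away along the box's x and 50 mm away along its y, both ways. Same axes as the box.
- gauge: Parcel gauge fixed to the desk: an L of bare aluminium, 34 mm high, open to the robot. Ruler fence 334 mm long, 14 mm thick, on the far side; end stop 12 mm thick at its left end, reaching 90 mm out from the fence's face to the robot. Bare desk between. Origin on the desk, at the fence's face, 140 mm from the stop's; x away from the robot, y along the fence to the stop, z up.
- corner (a point): Inner corner of the gauge on the desk, where the fence's face (x = 0) meets the end stop's face (y = 0). Axes as the gauge: the corner's open side is -x and -y.
- jaw (a joint): Position of the sliding jaw along the fence in m: 0 at the end far from the end stop, grows to at most 0.19 towards the stop. It slides with about 1.2 N of friction and stays where it is left.
- jaw_face (a point): Middle of the sliding jaw's working face (it looks to the end stop), 43 mm out from the fence's face, 20 mm up. The jaw is a grey blade square to the fence, 12 mm thick (on the -y side of this point), 1 to 85 mm out from the fence's face, 2 to 38 mm above the desk, carried by a saddle on the fence with a small black lock screw, up to 50 mm high. Axes as the gauge.
- ink: Closed ink pad tin with a red lid, 54 x 84 x 17 mm; bystander. Origin under its centre.
- pot: Round white pot with a dark lid, 64 mm across, 40 mm high, near the right edge of the desk; bystander. Origin under its centre. Beyond that edge, to the right of desk and robot, stands a tall steel storage rack: swing in from the right with the arm drawn in.
- calculator: Desk calculator, 112 x 68 x 13 mm; bystander. Origin under its centre, long side along its x.
- seal: Wooden name seal standing upright, 23 x 42 mm, 67 mm high; bystander. Origin under its centre.
- usb: Small USB stick, 18 x 52 x 8 mm, lying left of the gauge; bystander. Origin under its centre.

How it is judged:
By the outcome, as a careful person would: the job done as asked, in the order asked, and still so for the second after the job is handed in, with the robot touching nothing.
It also fails if it takes over 64 s, if anything falls off the work surface, if the arm or the gripper's body presses on something with over 40 N, if the wrist force passes 120 N, or if a joint passes its speed limit or range.

### The arm

A 7-joint arm with a two-finger parallel gripper is mounted at the origin on a cart in front of the work surface, level with it; the furniture and walls round the work are solid. World frame = base frame: x ahead of the robot, y to its left, z up, the work surface at z = 0. Lengths are in m, angles in rad, forces in N, time in s.
With the tool pointing down it reaches from about 0.425 to 0.975 m from the base axis. Payload 16.7 kg.
Tool frame: the origin (TCP) lies midway between the tips of the shut fingers; the grasp point (between the pads) lies 19 mm behind it; z points along the fingers, y is the line along which they close (so a half turn about z gives the same grasp; the last joint's range is limited). The gripper opens to 85 mm and grips with 20 to 120 N. Pads are 22 mm wide; open, the fingers measure 114 mm over their backs; the gripper's body (76 mm by 85 mm) begins 54 mm behind the grasp point. The pads swing forward as they close: fully open they stand 13 mm farther back than shut.
Start: joints at [1.171, 0.426, 0.074, 1.606, -0.034, 1.111, -0.067], TCP at [0.167, -0.654, 0.231] pointing down, gripper open.
Joint ranges: [-2.85, 2.85], [-0.5, 2.14], [-1.23, 1.37], [0.21, 2.46], [-1.02, 4.16], [0.16, 2.05], [-2.73, 2.73]. Speed limits (rad/s): [1.89, 1.89, 2.39, 2.39, 3.01, 3.01, 3.01].

### API

Orientations are given as a unit quaternion [w, x, y, z].
In Python, from bench import state, grab_frame, close_job gives the robot as it stands.
- The arm moves only by the tool send_rows, never from a script. Its argument "steps" is one flat list of numbers, 7 for each row, row after row: the shift along the tool's x, y, z in m, then the turn, a rotation vector about the tool's x, y, z in degrees, then the opening in per cent of the stroke, from 0 (shut) to 100 (fully open). In form: [dx, dy, dz, rx, ry, rz, grip, dx, dy, dz, rx, ry, rz, grip, ...]. A call has 1 to 12 rows; each row shifts and turns the commanded pose from where the row before left it, along the tool's axes as they then stand; what a row does not reach is not made up. A row lasts 1/12 s, in which the tool goes at most 41.7 mm and 7.16 degrees, less where a joint would pass 70% of its speed; a pose out of reach is approached as far as the arm can. A call with a gripper value outside its range is refused whole. The fingers move at their own pace and stop on an object; "squeeze" is the grip in N (left out, the last holds). Time passes only in rows, so rows that do not move let the fingers close. It gives the time, the measured TCP pose, the force, the opening and the grip force at its end, in the units of the state.
- state(): the state, without advancing time (a new reading comes with each control period).
- grab_frame(name): name is "side" or "top" or "wrist"; returns a dict with "color" (480x640x3 uint8, red, green, blue), "vertical_fov" (degrees; the focal length in pixels is half the picture's height over the tangent of half this angle, whatever the lens; pixels are square), "cx", "cy" (the principal point, pixels), "rvec" (rotation vector, rad) and "tvec" (3), from world to camera coordinates, as OpenCV has them. Camera axes: x right, y down, z forward; pixel columns grow to the right and rows downward; lengths in m; the calibration is good to about 2 mm. A picture is of the moment at which its call begins. There is no depth.
- close_job(): hands the job in; it is judged then, once.
The state is a dict: "clock": time; "joints": joint angles; "qvel": joint speeds; "joint_torque": joint torques, N m; "tool_pos": TCP position; "ee_rot": TCP orientation; "contact_force": force on the tool from outside, world axes, zero at the start; "wrist_torque": the same for the moment, N m; "grip_width": finger opening in m; "finger_force": force on a finger pad.
Only numpy, scipy, OpenCV 4.12 (cv2) and the standard library are available. Lean on these libraries where they do the work, as an engineer would, in place of code of your own. Each camera call takes 0.05 s, during which the arm holds its last target. There are 200 camera calls.

## Working session

There is one attempt and no reset: what is moved stays moved. The work goes in short steps, Python scripts to look and compute and a tool call to move; the robot and the scene stay as the last step left them, time stands still between calls to the robot, and variables do not carry over. Pictures are saved under pics/ and viewed, at most 12 in all, crops included, and the job is handed in when it is done.

Besides the shell and the picture viewer there is one more tool, called after ">>>" as name(argument=value, ...), one argument or row to a line, values as JSON. send_rows: Moves the arm, as the interface text tells. Its arguments: {"type":"object","properties":{"steps":{"type":"array","items":{"type":"number"}},"squeeze":{"type":"number"}},"required":["steps"]}

```bash
mkdir -p pics; ls; cat > h.py <<'E'
import numpy as np, cv2
from bench import state, grab_frame, close_job
from scipy.spatial.transform import Rotation as R
def save(f,n): cv2.imwrite(n,f["color"][:,:,::-1])
def K(f):
    F=240/np.tan(np.radians(f["vertical_fov"])/2); return F
def w2p(f,P):
    p=R.from_rotvec(np.ravel(f["rvec"])).apply(np.atleast_2d(P))+np.ravel(f["tvec"])
    return p[:,:2]/p[:,2:]*K(f)+[f["cx"],f["cy"]]
def p2w(f,uv,z=0):
    uv=np.atleast_2d(uv); r=R.from_rotvec(np.ravel(f["rvec"])).inv()
    d=r.apply(np.c_[(uv-[f["cx"],f["cy"]])/K(f),np.ones(len(uv))]); c=-r.apply(np.ravel(f["tvec"]))
    return c+d*((np.broadcast_to(z,len(uv))-c[2])/d[:,2])[:,None]
E
python3 - <<'E'
from h import *
import pickle
s=state();print(s)
for n in["top","side"]:
    f=grab_frame(n);save(f,f"pics/{n}0.png");pickle.dump(f,open(n+"0.pkl","wb"));print(n,f["vertical_fov"],f["cx"],f["cy"],f["rvec"],f["tvec"])
E
```

```text
pics
{'clock': 0.0, 'joints': array([ 1.17051587,  0.42673709,  0.07385788,  1.6066117 , -0.03408045,
        1.11079468, -0.06708351]), 'qvel': array([-9.74280036e-04,  9.37257032e-04, -1.32151149e-03, -5.86319593e-05,
        7.93453397e-04,  3.94336657e-04, -5.66372381e-04]), 'joint_torque': array([ 5.75285253e-05, -9.49826503e+01,  3.76069799e+00, -4.63525307e+01,
        1.93642254e-02,  1.01953995e-02, -5.74461097e-06]), 'tool_pos': array([ 0.16736832, -0.65349959,  0.23060535]), 'ee_rot': array([-6.30782928e-04,  9.92149545e-01,  1.25055442e-01, -1.38122492e-04]), 'contact_force': array([0.42565724, 0.22495448, 0.09379172]), 'wrist_torque': array([-0.01466764,  0.05207817, -0.00388194]), 'finger_force': 0.0, 'grip_width': 0.08565241392454445}
top 47.40925941803055 315.3873766020259 241.86364244571277 [ 2.11749977 -2.15057547  0.17623922] [0.21240327 0.51094252 1.15756705]
side 46.76072886244623 316.90222332053617 248.03450125761952 [ 0.6155694  -2.64043739  1.21699146] [0.55210524 0.06714159 0.99523332]
```

View pics/top0.png

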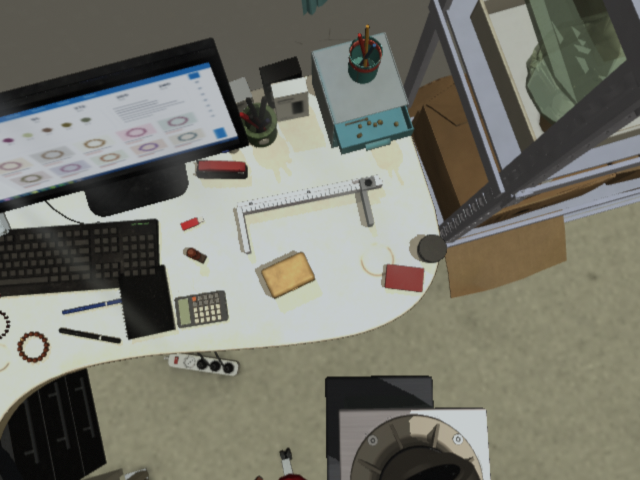

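View pics/side0.png

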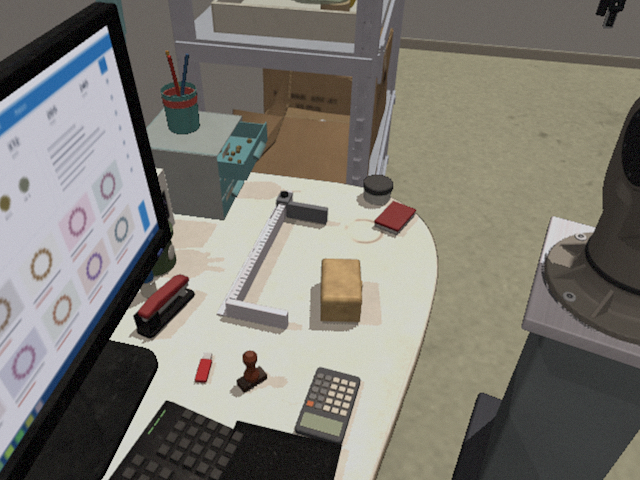

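The top view shows the gauge corner near (243,212), the jaw near (365,205), the box at (288,275), the ink at (404,278) and the pot at (431,248). The side view shows the same layout. I'll enlarge both for corner picking.

```bash
python3 - <<'E'
from h import *
import pickle
t=pickle.load(open("top0.pkl","rb"));s=pickle.load(open("side0.pkl","rb"))
a=t["color"][165:315,225:425];cv2.imwrite("pics/tc.png",cv2.resize(a,None,fx=4,fy=4,interpolation=cv2.INTER_CUBIC)[:,:,::-1])
a=s["color"][180:335,210:410];cv2.imwrite("pics/sc.png",cv2.resize(a,(800,600) if 0 else None,fx=3.8,fy=3.8,interpolation=cv2.INTER_CUBIC)[:,:,::-1])
E
```

```text
(no output)
```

View pics/tc.png

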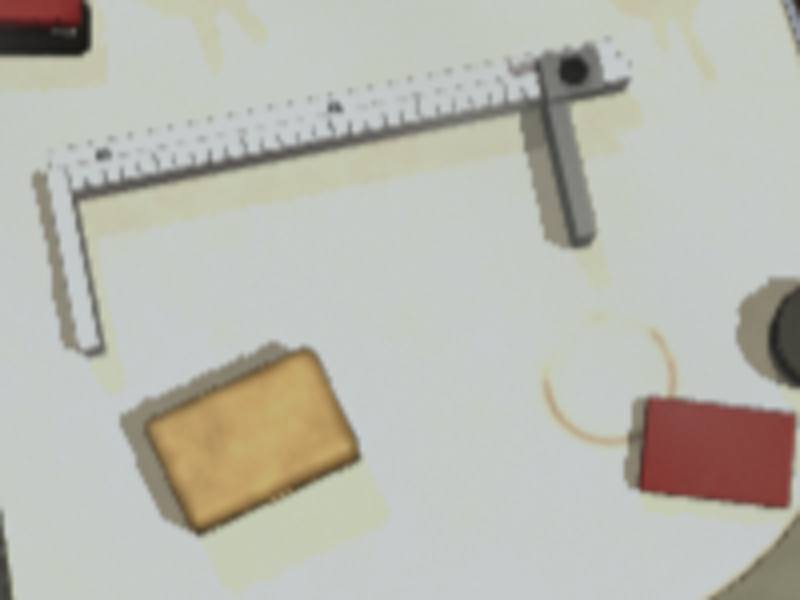

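View pics/sc.png

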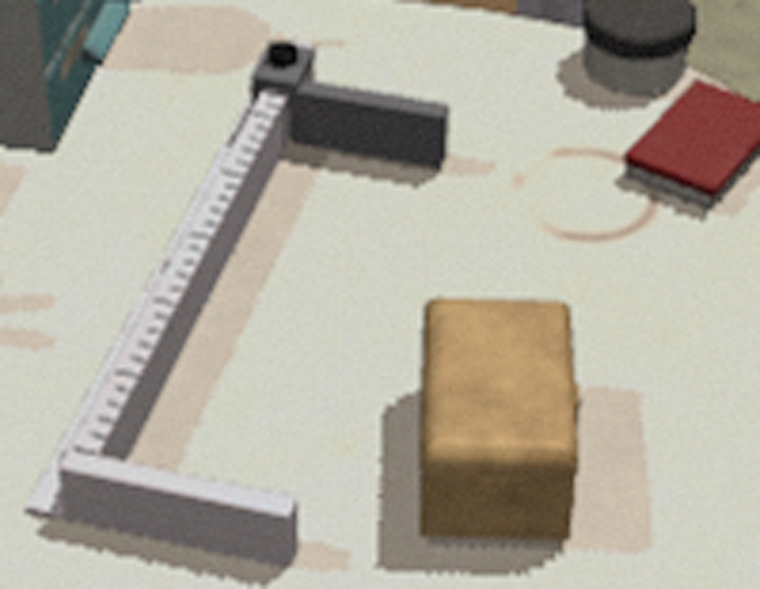

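```bash
python3 - <<'E'
from h import *
import pickle
t=pickle.load(open("top0.pkl","rb"));s=pickle.load(open("side0.pkl","rb"))
T=lambda L,z:p2w(t,np.array(L)/4+[225,165],z)
S=lambda L,z:p2w(s,np.array(L)/3.8+[210,180],z)
np.set_printoptions(precision=4,suppress=True)
for n,f in(("t",t),("s",s)): print(n,-R.from_rotvec(np.ravel(f["rvec"])).inv().apply(np.ravel(f["tvec"])))
def ln(n,P): d=P[1]-P[0];print(n,P[:,:2].ravel(),np.linalg.norm(d),np.degrees(np.arctan2(d[1],d[0])))
ln("fence T",T([(540,97),(78,188)],.034));ln("fence S",S([(288,105),(108,458)],.034))
ln("stop T",T([(100,345),(72,190)],.034));ln("stop S",S([(296,496),(100,460)],.034))
ln("jaw T",T([(572,240),(545,100)],.038));ln("jaw S",S([(447,108),(295,85)],.038))
for n,P in(("T",T([(148,420),(312,350),(357,452),(200,528)],.057)),("S",S([(425,460),(427,300),(570,302),(575,460)],.057)),("Sb",S([(423,535),(570,535)],.004))):
    print(n,P[:,:2].ravel(),P.mean(0));
    for i in range(len(P)): ln(" ",np.array([P[i],P[(i+1)%len(P)]]))
print("ink",T([(645,397),(796,412),(788,507),(640,490)],.017)); print("pot",T([(830,335)],.04))
E
```

```text
t [0.3156 0.2044 1.2267]
s [0.2    0.8851 0.6903]
fence T [0.634  0.1023 0.5858 0.3617] 0.2638478787657794 100.53242189877861
fence S [0.6282 0.1116 0.5773 0.3695] 0.2629208965798182 101.18019488898459
stop T [0.4969 0.3491 0.5847 0.3651] 0.08921093967495254 10.351870130535831
stop S [0.4951 0.3528 0.5797 0.3721] 0.08673048376068374 12.826915391951212
jaw T [0.551  0.0873 0.6312 0.0999] 0.081109673928918 8.952999171798059
jaw S [0.5514 0.0811 0.6306 0.0992] 0.08129904128014184 12.873933501044847
T [0.4522 0.3203 0.4889 0.2316 0.4332 0.2081 0.3939 0.2925] [0.442  0.2631 0.057 ]
  [0.4522 0.3203 0.4889 0.2316] 0.09593983618114085 -67.52742647866405
  [0.4889 0.2316 0.4332 0.2081] 0.060437611516087196 -157.11528523752088
  [0.4332 0.2081 0.3939 0.2925] 0.09308860115929823 115.01022851715146
  [0.3939 0.2925 0.4522 0.3203] 0.06464591320157333 25.46720856207564
S [0.4466 0.3296 0.4883 0.2395 0.4303 0.2115 0.391  0.3016] [0.4391 0.2706 0.057 ]
  [0.4466 0.3296 0.4883 0.2395] 0.09929856525611634 -65.14109299929622
  [0.4883 0.2395 0.4303 0.2115] 0.06439503593353302 -154.2634496405526
  [0.4303 0.2115 0.391  0.3016] 0.09822990497965337 113.6042810078048
  [0.391  0.3016 0.4466 0.3296] 0.06227137812465052 26.771740781346512
Sb [0.4488 0.324  0.3919 0.2953] [0.4203 0.3096 0.004 ]
  [0.4488 0.324  0.3919 0.2953] 0.06375322819835953 -153.29673951533846
  [0.3919 0.2953 0.4488 0.324 ] 0.06375322819835953 26.703260484661538
ink [[ 0.4655  0.0474  0.017 ]
 [ 0.4557 -0.0363  0.017 ]
 [ 0.4031 -0.0293  0.017 ]
 [ 0.4137  0.052   0.017 ]]
pot [[ 0.4953 -0.0524  0.04  ]]
```

```bash
python3 - <<'E'
from h import *
import pickle
t=pickle.load(open("top0.pkl","rb"));s=pickle.load(open("side0.pkl","rb"))
np.set_printoptions(precision=3,suppress=True)
print(p2w(t,[(440,240),(450,297),(436,225)],0)); print(p2w(s,[(362,185),(375,160)],0)); print(p2w(t,[(500,190)],[.3]))
E
```

```text
[[ 0.521 -0.079  0.   ]
 [ 0.392 -0.095  0.   ]
 [ 0.556 -0.072  0.   ]]
[[ 0.541 -0.078  0.   ]
 [ 0.553 -0.188  0.   ]]
[[ 0.558 -0.119  0.3  ]]
```

>>> send_rows(
  steps=[0,-0.02,0,0,0,0,100,0,-0.035,0,0,0,0,100,0,-0.035,0,0,0,0,100,0,-0.035,0,0,0,0,100,0,-0.035,0,0,0,0,100,0,-0.035,0,0,0,0,100,0,-0.03,0,0,0,0,100],
)

```text
clock: 0.68
tool_pos: [0.1109, -0.4335, 0.2309]
ee_rot: [-0.0, 0.992, 0.125, -0.0]
contact_force: [-0.2, -0.7, 1.3]
grip_width: 0.0857
finger_force: 0.0
```

>>> send_rows(
  steps=[0.0388,-0.0017,0,0,0,-5,100,0.0388,-0.0017,0,0,0,-5,100,0.0388,-0.0017,0,0,0,-5,100,0.0388,-0.0017,0,0,0,-5,100,0.0388,-0.0017,0,0,0,-5,100,0.0388,-0.0017,0,0,0,-5,100,0.0388,-0.0017,0,0,0,-5,100,0.0388,-0.0017,0,0,0,-5,100,0.0388,-0.0017,0,0,0,-5,100,0.0388,-0.0017,0,0,0,-5,100],
)

```text
clock: 1.52
tool_pos: [0.4035, -0.1955, 0.2313]
ee_rot: [-0.0, 0.845, 0.534, 0.0]
contact_force: [1.4, -1.1, 0.3]
grip_width: 0.0857
finger_force: 0.0
```

>>> send_rows(
  steps=[0.0388,-0.0017,0,0,0,-5,100,0.0388,-0.0017,0,0,0,-5,100,0.0388,-0.0017,0,0,0,-5,100,0.0388,-0.0017,0,0,0,-5,100,0.0388,-0.0017,0,0,0,-5,100,0.0388,-0.0017,0,0,0,-5,100,0.0388,-0.0017,0,0,0,-5,100,0.0388,-0.0017,0,0,0,-5,100,0.0388,-0.0017,0,0,0,-5,100,0.0388,-0.0017,0,0,0,-5,100,0,0,0,0,0,0,100],
)

```text
clock: 2.43
tool_pos: [0.4039, 0.1853, 0.2318]
ee_rot: [-0.0, 0.536, 0.844, 0.001]
contact_force: [0.3, 0.3, 0.1]
grip_width: 0.0852
finger_force: 0.0
```

```bash
cat > g.py <<'E'
from h import *
import sys
def tcp():
    s=state();q=s["ee_rot"];r=R.from_quat(np.r_[q[1:],q[0]]);return s,s["tool_pos"],r
def go(x,y,z,yaw=None):  # world target, yaw of tool y-axis (deg) -> tool deltas
    s,p,r=tcp();ty=r.apply([0,1,0]);a=np.degrees(np.arctan2(ty[1],ty[0]))
    print("tool d",np.round(r.inv().apply(np.array([x,y,z])-p),4),"yaw",round(a,2),"rz",None if yaw is None else round(a-yaw,2))
E
python3 - <<'E'
from g import *
import pickle
go(.440,.266,.12,24.5)
f=grab_frame("wrist");save(f,"pics/w1.png");pickle.dump(f,open("w1.pkl","wb"))
E
```

```text
tool d [0.0575 0.0668 0.1119] yaw 25.13 rz 0.63
```

View pics/w1.png

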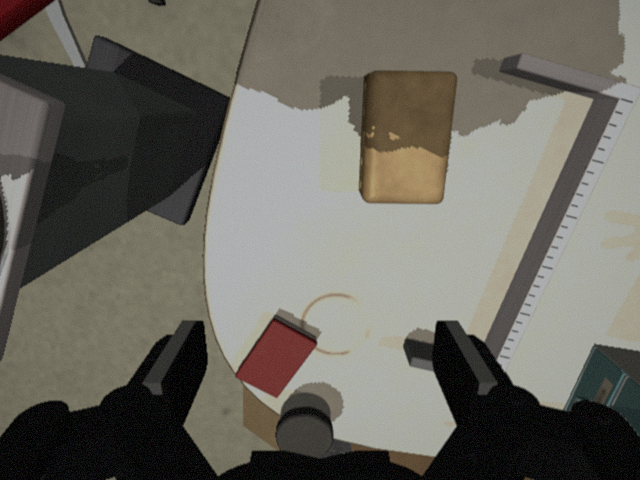

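The wrist view shows the box at (408,137), the gauge corner near (600,95), the jaw at (425,350), and the ink and pot at the bottom. I'll zoom on the gauge and box.

```bash
python3 - <<'E'
from h import *
import pickle
f=pickle.load(open("w1.pkl","rb"))
cv2.imwrite("pics/w1c.png",cv2.resize(f["color"][40:220,350:640],None,fx=2.75,fy=2.75,interpolation=cv2.INTER_CUBIC)[:,:,::-1])
E
```

```text
(no output)
```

View pics/w1c.png

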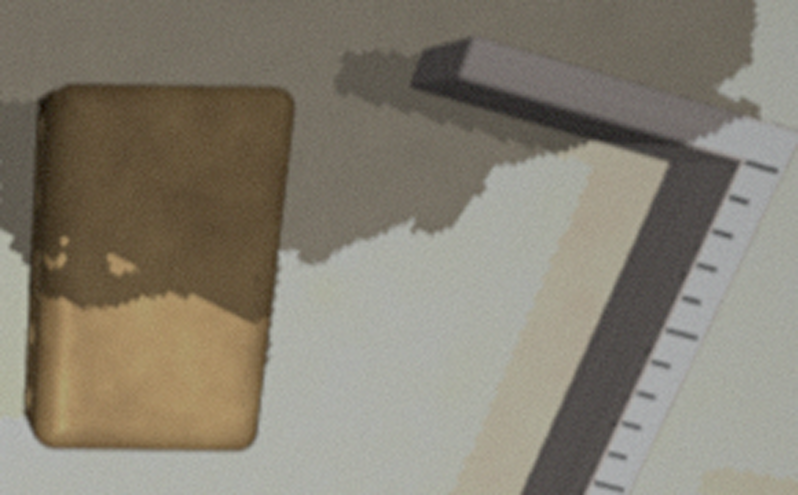

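```bash
python3 - <<'E'
from g import *
import pickle
np.set_printoptions(precision=4,suppress=True)
f=pickle.load(open("w1.pkl","rb"))
W=lambda L,z:p2w(f,np.array(L)/2.75+[350,40],z)
print("cam",-R.from_rotvec(np.ravel(f["rvec"])).inv().apply(np.ravel(f["tvec"])))
def ln(n,P): d=P[1]-P[0];print(n,P[:,:2].ravel(),np.linalg.norm(d),np.degrees(np.arctan2(d[1],d[0])))
ln("fence",W([(583,495),(738,163)],.034));ln("fence0",W([(522,495),(668,162)],0))
ln("stop",W([(460,78),(738,163)],.034));ln("stop0",W([(412,87),(668,160)],0))
ln("boxR",W([(256,440),(295,98)],.055));ln("boxT",W([(70,86),(280,88)],.055));ln("boxB",W([(50,449),(245,450)],.055));ln("boxLlow",W([(27,400),(38,110)],.03))
E
```

```text
cam [0.3696 0.2601 0.3727]
fence [0.6046 0.2632 0.5847 0.3647] 0.10344577486108288 101.05211628976706
fence0 [0.6087 0.2543 0.5859 0.3659] 0.1138912649020314 101.55403982575673
stop [0.4986 0.3493 0.5847 0.3647] 0.08755463768674154 10.122602771672936
stop0 [0.4994 0.3497 0.5855 0.3664] 0.08773124940237088 10.9746504258972
boxR [0.4923 0.2357 0.4534 0.3208] 0.09360056650913035 114.56253504536537
boxT [0.3974 0.2978 0.4484 0.3213] 0.056128777840022216 24.686989442984206
boxB [0.4384 0.2074 0.4909 0.2317] 0.057837734681554766 24.87847460928149
boxLlow [0.43   0.2142 0.3942 0.2911] 0.0848548910567461 114.91586381666373
```

>>> send_rows(
  steps=[0.0273,0.0342,0,0,0,0.4,100,0.0273,0.0342,0.01,0,0,0,100,0,0,0.035,0,0,0,100,0,0,0.035,0,0,0,100,0,0,0.035,0,0,0,100,0,0,0.035,0,0,0,100,0,0,0.03,0,0,0,100,0,0,0.02,0,0,0,100,0,0,0,0,0,0,100,0,0,0,0,0,0,100],
)

```text
clock: 3.32
tool_pos: [0.4439, 0.2516, 0.0316]
ee_rot: [-0.001, 0.545, 0.838, -0.001]
contact_force: [-0.3, 0.1, 1.0]
grip_width: 0.0855
finger_force: 0.0
```

```bash
python3 - <<'E'
from g import *
go(.4426,.2640,.032,24.7); s=state();print(s["contact_force"],s["tool_pos"])
E
```

```text
tool d [ 0.0118  0.0038 -0.0004] yaw 23.93 rz -0.77
[-0.27068983  0.10281953  0.97016888] [0.44393416 0.25163761 0.03161123]
```

>>> send_rows(
  steps=[0,0,0,0,0,0,80,0,0,0,0,0,0,76,0,0,0,0,0,0,72,0,0,0,0,0,0,70,0,0,0,0,0,0,70,0,0,0,0,0,0,70],
  squeeze=20,
)

```text
clock: 3.82
tool_pos: [0.4453, 0.2525, 0.0338]
ee_rot: [0.001, 0.545, 0.838, 0.001]
contact_force: [-2.1, -0.8, 5.6]
grip_width: 0.0657
finger_force: 20.7
```

>>> send_rows(
  steps=[0,0,0,0,0,3.2,70,0,0,0,0,0,3.2,70,0,0,0,0,0,3.2,70,0,0,0,0,0,3.2,70,0,0,0,0,0,0,70],
)

```text
clock: 4.23
tool_pos: [0.4454, 0.2525, 0.0337]
ee_rot: [0.001, 0.636, 0.771, 0.001]
contact_force: [-0.0, 0.1, 7.8]
grip_width: 0.0657
finger_force: 21.7
```

>>> send_rows(
  steps=[0.0017,0.0119,0,0,0,0,70,0.0017,0.0119,0,0,0,0,70,0.0017,0.0119,0,0,0,0,70,0.0017,0.0119,0,0,0,0,70,0.0017,0.0119,0,0,0,0,70,0.0017,0.0119,0,0,0,0,70,0.0017,0.0119,0,0,0,0,70,0.0017,0.0119,0,0,0,0,70,0.0017,0.0119,0,0,0,0,70,0.0017,0.0119,0,0,0,0,70,0,0,0,0,0,0,70],
)

```text
clock: 5.15
tool_pos: [0.5604, 0.2929, 0.0338]
ee_rot: [0.001, 0.635, 0.773, 0.002]
contact_force: [2.8, -0.2, 6.0]
grip_width: 0.0656
finger_force: 22.2
```

```bash
python3 - <<'E'
from g import *
import pickle
go(.5587,.2917,.034,11);print(state()["contact_force"])
f=grab_frame("wrist");t=grab_frame("top");pickle.dump((f,t),open("w2.pkl","wb"))
a=cv2.resize(t["color"][170:270,230:330],(400,400),interpolation=cv2.INTER_CUBIC)
b=cv2.resize(f["color"],(533,400)); b=b[:,133:]
cv2.imwrite("pics/w2.png",np.hstack([a,b])[:,:,::-1])
E
```

```text
tool d [-0.0009 -0.0019 -0.0002] yaw 11.21 rz 0.21
[ 2.81791215 -0.19503312  5.97745507]
```

View pics/w2.png

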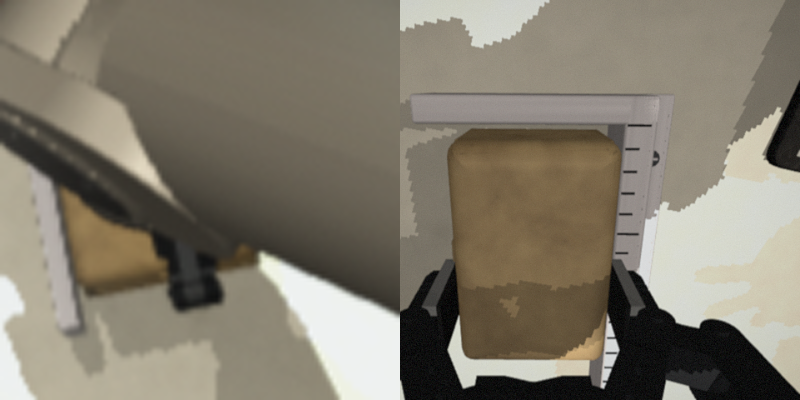

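The wrist view (right half) shows the box parallel to the fence with gaps of a few mm: fence edge near (615,200), stop near (540,125). Now I close in gently.

>>> send_rows(
  steps=[0,0.001,0,0,0,0,70,0,0.001,0,0,0,0,70,0,0.001,0,0,0,0,70,0,0,0,0,0,0,70],
)

```text
clock: 5.58
tool_pos: [0.561, 0.2929, 0.0337]
ee_rot: [0.0, 0.634, 0.773, 0.001]
contact_force: [-3.7, -0.9, 9.0]
grip_width: 0.0654
finger_force: 21.8
```

>>> send_rows(
  steps=[0,0.001,0,0,0,0,70,0,0.001,0,0,0,0,70,0,0,0,0,0,0,70],
)

```text
clock: 5.83
tool_pos: [0.5629, 0.2933, 0.0337]
ee_rot: [0.0, 0.634, 0.773, 0.001]
contact_force: [-3.9, -0.5, 9.2]
grip_width: 0.0657
finger_force: 21.8
```

>>> send_rows(
  steps=[0,0.001,0,0,0,0,70,0,0.001,0,0,0,0,70,0,0,0,0,0,0,70],
)

```text
clock: 6.08
tool_pos: [0.5649, 0.2937, 0.0337]
ee_rot: [0.0, 0.634, 0.773, 0.001]
contact_force: [-3.8, -1.6, 9.8]
grip_width: 0.0658
finger_force: 21.8
```

>>> send_rows(
  steps=[0,0.001,0,0,0,0,70,0,0,0,0,0,0,70],
)

```text
clock: 6.25
tool_pos: [0.5658, 0.2939, 0.0338]
ee_rot: [0.0, 0.634, 0.773, 0.001]
contact_force: [-4.3, -0.7, 9.7]
grip_width: 0.0651
finger_force: 21.8
```

>>> send_rows(
  steps=[0,0.001,0,0,0,0,70,0,0,0,0,0,0,70],
)

```text
clock: 6.42
tool_pos: [0.5663, 0.2939, 0.0337]
ee_rot: [-0.0, 0.634, 0.773, 0.0]
contact_force: [-7.4, -1.6, 11.7]
grip_width: 0.066
finger_force: 21.7
```

>>> send_rows(
  steps=[0,0.001,0,0,0,0,70,0,0,0,0,0,0,70],
)

```text
clock: 6.58
tool_pos: [0.5664, 0.2939, 0.0336]
ee_rot: [-0.0, 0.634, 0.773, -0.001]
contact_force: [-13.5, -3.9, 16.2]
grip_width: 0.0655
finger_force: 21.6
```

>>> send_rows(
  steps=[0,-0.001,0,0,0,0,70,0.001,0,0,0,0,0,70,0.001,0,0,0,0,0,70,0.001,0,0,0,0,0,70,0,0,0,0,0,0,70],
)

```text
clock: 7.0
tool_pos: [0.5662, 0.2944, 0.0336]
ee_rot: [0.001, 0.635, 0.773, -0.001]
contact_force: [-7.4, -12.1, 16.8]
grip_width: 0.0654
finger_force: 21.9
```

>>> send_rows(
  steps=[0.001,0,0,0,0,0,70,0.001,0,0,0,0,0,70,0,0,0,0,0,0,70],
)

```text
clock: 7.25
tool_pos: [0.5659, 0.2957, 0.0335]
ee_rot: [0.001, 0.635, 0.773, -0.002]
contact_force: [-6.8, -14.7, 17.4]
grip_width: 0.0658
finger_force: 21.9
```

>>> send_rows(
  steps=[0.001,0,0,0,0,0,70,0.001,0,0,0,0,0,70,0,0,0,0,0,0,70],
)

```text
clock: 7.5
tool_pos: [0.5656, 0.2977, 0.0335]
ee_rot: [0.001, 0.635, 0.773, -0.002]
contact_force: [-6.9, -16.0, 17.6]
grip_width: 0.0655
finger_force: 21.9
```

>>> send_rows(
  steps=[0,0,-0.001,0,0,0,70,0,0,0,0,0,0,70],
)

```text
clock: 7.67
tool_pos: [0.5652, 0.2992, 0.0341]
ee_rot: [0.0, 0.635, 0.773, -0.001]
contact_force: [-3.6, -7.5, 1.9]
grip_width: 0.0657
finger_force: 22.4
```

>>> send_rows(
  steps=[0.001,0,0,0,0,0,70,0.001,0,0,0,0,0,70,0,0,0,0,0,0,70],
)

```text
clock: 7.92
tool_pos: [0.5652, 0.2992, 0.0339]
ee_rot: [0.001, 0.635, 0.772, -0.002]
contact_force: [-3.9, -15.6, 9.0]
grip_width: 0.0651
finger_force: 22.7
```

>>> send_rows(
  steps=[0.001,0,0,0,0,0,70,0.001,0,0,0,0,0,70,0,0,0,0,0,0,70],
)

```text
clock: 8.17
tool_pos: [0.5652, 0.2995, 0.0337]
ee_rot: [0.002, 0.636, 0.772, -0.003]
contact_force: [-3.8, -22.5, 12.1]
grip_width: 0.0657
finger_force: 22.8
```

>>> send_rows(
  steps=[-0.002,0,0,0,0,0,70,0,0,0,0,0,0,70],
)

```text
clock: 8.33
tool_pos: [0.5651, 0.2996, 0.0338]
ee_rot: [0.001, 0.635, 0.772, -0.001]
contact_force: [-2.8, -12.4, 5.5]
grip_width: 0.0655
finger_force: 22.6
```

>>> send_rows(
  steps=[0,0,0,0,0,0,85,0,0,0,0,0,0,100,0,0,0,0,0,0,100,0,0,0,0,0,0,100],
)

```text
clock: 8.67
tool_pos: [0.565, 0.3029, 0.0336]
ee_rot: [0.0, 0.635, 0.773, 0.0]
contact_force: [0.7, -0.0, -0.2]
grip_width: 0.0856
finger_force: 0.0
```

>>> send_rows(
  steps=[0,0,-0.01,0,0,0,100,0,0,-0.02,0,0,0,100,0,0,-0.03,0,0,0,100,0,0,-0.03,0,0,0,100,0,0,-0.01,0,0,0,60,-0.03,0,0,0,0,0,0,-0.03,0,0,0,0,0,0,-0.02,0,0,0,0,0,0,0,0,0,0,0,0,0],
)

```text
clock: 9.42
tool_pos: [0.5818, 0.219, 0.1335]
ee_rot: [0.001, 0.637, 0.771, -0.001]
contact_force: [-0.5, -0.3, 0.1]
grip_width: 0.0256
finger_force: 0.0
```

```bash
python3 - <<'E'
from g import *
import pickle
s,p,r=tcp();print(p,s["ee_rot"],s["contact_force"],s["grip_width"])
f=grab_frame("wrist");pickle.dump(f,open("w3.pkl","wb"));save(f,"pics/w3.png")
E
```

```text
[0.58182874 0.21896418 0.13346907] [ 1.01959692e-03  6.36821475e-01  7.71010291e-01 -7.07529412e-04] [-0.48862898 -0.28354469  0.0583673 ] 0.02562551623991342
```

View pics/w3.png

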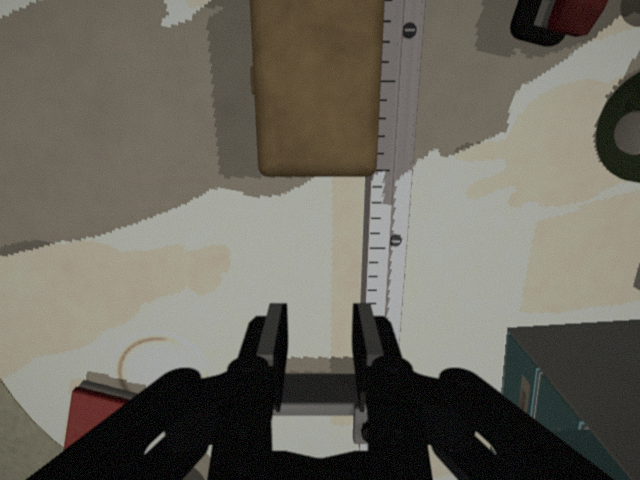

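The box sits in the corner; its near end is at image row 175 and its fence side at column 380, along the ruler. The fingers are shut and the jaw is behind at (320,390). Next come light touch-up pushes at the end and then the side, tool tilted 6° so the tip touches the wall below the lid.

>>> send_rows(
  steps=[0.009,-0.001,0.02,0,0,0,0,0,0,0.03,0,0,0,0,0,0,0.03,0,0,0,0,0,0,0.025,0,0,0,0,0,0,0.01,0,0,0,0,0,0,0,0,6,0,0,0,0,0,0,0,0,0],
)

```text
clock: 10.05
tool_pos: [0.5785, 0.2303, 0.0175]
ee_rot: [-0.042, 0.635, 0.77, 0.034]
contact_force: [0.9, -2.4, -1.2]
grip_width: -0.0001
finger_force: 0.0
```

```bash
cat >> g.py <<'E'
def gz():
    s,p,r=tcp();c,n=np.cos(np.radians(11)),np.sin(np.radians(11));d=p-[.585,.366,0]
    print("gauge TCP",np.round([d[0]*c+d[1]*n,-d[0]*n+d[1]*c,p[2]],4),"F",np.round(s["contact_force"],1),"tz",np.round(r.apply([0,0,1]),3),"w",round(s["grip_width"],4), "t",s["clock"])
E
python3 -c "
from g import *
gz()"
```

```text
gauge TCP [-0.0323 -0.132   0.0175] F [ 0.9 -2.4 -1.2] tz [-0.022  0.106 -0.994] w -0.0001 t 10.05
```

>>> send_rows(
  steps=[0.006,0,0,0,0,0,0,0.006,0,0,0,0,0,0,0.004,0,0,0,0,0,0,0.002,0,0,0,0,0,0,0,0,0,0,0,0,0],
)

```text
clock: 10.47
tool_pos: [0.5738, 0.2521, 0.0206]
ee_rot: [-0.04, 0.633, 0.772, 0.034]
contact_force: [-0.6, -0.3, 0.3]
grip_width: 0.0001
finger_force: 0.0
```

>>> send_rows(
  steps=[0.001,0,0,0,0,0,0,0.001,0,0,0,0,0,0,0,0,0,0,0,0,0],
)

```text
clock: 10.72
tool_pos: [0.5737, 0.2525, 0.0202]
ee_rot: [-0.04, 0.634, 0.772, 0.033]
contact_force: [0.4, 0.2, -0.5]
grip_width: -0.0
finger_force: 0.0
```

>>> send_rows(
  steps=[0.001,0,0,0,0,0,0,0,0,0,0,0,0,0],
)

```text
clock: 10.88
tool_pos: [0.5736, 0.2531, 0.0202]
ee_rot: [-0.04, 0.634, 0.771, 0.033]
contact_force: [1.0, -0.0, 0.6]
grip_width: 0.0
finger_force: 0.1
```

>>> send_rows(
  steps=[0.001,0,0,0,0,0,0,0,0,0,0,0,0,0],
)

```text
clock: 11.05
tool_pos: [0.5735, 0.2532, 0.0202]
ee_rot: [-0.04, 0.634, 0.771, 0.033]
contact_force: [0.3, -4.5, 1.5]
grip_width: -0.0003
finger_force: 2.1
```

>>> send_rows(
  steps=[0.001,0,0,0,0,0,0,0,0,0,0,0,0,0],
)

```text
clock: 11.22
tool_pos: [0.5735, 0.2533, 0.0202]
ee_rot: [-0.04, 0.635, 0.771, 0.032]
contact_force: [1.1, -7.8, 0.9]
grip_width: 0.0002
finger_force: 4.4
```

>>> send_rows(
  steps=[0.001,0,0,0,0,0,0,0,0,0,0,0,0,0],
)

```text
clock: 11.38
tool_pos: [0.5735, 0.2535, 0.0201]
ee_rot: [-0.04, 0.635, 0.771, 0.032]
contact_force: [1.2, -12.8, 1.5]
grip_width: -0.0
finger_force: 6.4
```

>>> send_rows(
  steps=[-0.01,0,0,0,0,0,0,-0.013,0,0,0,0,0,0,0,0,0,0,-6,0,0,0,-0.03,0,0,0,0,0,0,-0.03,0,0,0,0,0,0,-0.02,0,0,0,0,0,0.03,0,0,-6,0,0,0,0.03,0,0,0,0,0,0,0.018,0,0,0,0,0,0,0,0,0,0,0,0,0],
)

```text
clock: 12.22
tool_pos: [0.4829, 0.2982, 0.0188]
ee_rot: [0.032, 0.632, 0.773, 0.041]
contact_force: [0.2, 0.6, 0.4]
grip_width: 0.0
finger_force: 0.0
```

```bash
python3 -c "
from g import *
gz()
go(0,0,0,11)"
```

```text
gauge TCP [-0.1132 -0.047   0.0188] F [0.2 0.6 0.4] tz [ 0.102  0.023 -0.995] w 0.0 t 12.2167
tool d [-0.1968 -0.5314 -0.0372] yaw 11.4 rz 0.4
```

>>> send_rows(
  steps=[-0.002,0.008,0,0,0,0,0,0,0.01,0,0,0,0,0,0,0.008,0,0,0,0,0,0,0.004,0,0,0,0,0,0,0,0,0,0,0,0],
)

```text
clock: 12.63
tool_pos: [0.5154, 0.2972, 0.0212]
ee_rot: [0.033, 0.635, 0.771, 0.04]
contact_force: [-0.0, 0.1, 0.1]
grip_width: 0.0001
finger_force: 0.0
```

>>> send_rows(
  steps=[0,0.001,0,0,0,0,0,0,0.001,0,0,0,0,0,0,0,0,0,0,0,0],
)

```text
clock: 12.88
tool_pos: [0.5155, 0.2983, 0.0214]
ee_rot: [0.033, 0.634, 0.771, 0.04]
contact_force: [0.1, -0.5, -0.3]
grip_width: -0.0
finger_force: 0.0
```

>>> send_rows(
  steps=[0,0.001,0,0,0,0,0,0,0.001,0,0,0,0,0,0,0,0,0,0,0,0],
)

```text
clock: 13.13
tool_pos: [0.5176, 0.2989, 0.0217]
ee_rot: [0.033, 0.634, 0.772, 0.04]
contact_force: [-0.0, 0.3, 0.7]
grip_width: -0.0
finger_force: 0.0
```

>>> send_rows(
  steps=[0,0.001,0,0,0,0,0,0,0,0,0,0,0,0],
)

```text
clock: 13.3
tool_pos: [0.5187, 0.299, 0.0218]
ee_rot: [0.033, 0.634, 0.771, 0.04]
contact_force: [0.1, -1.0, 0.1]
grip_width: -0.0003
finger_force: 0.0
```

>>> send_rows(
  steps=[0,0.001,0,0,0,0,0,0,0,0,0,0,0,0],
)

```text
clock: 13.47
tool_pos: [0.5194, 0.2992, 0.0218]
ee_rot: [0.033, 0.634, 0.772, 0.04]
contact_force: [-1.0, -1.1, 1.0]
grip_width: 0.0005
finger_force: 0.3
```

>>> send_rows(
  steps=[0,0.001,0,0,0,0,0,0,0,0,0,0,0,0],
)

```text
clock: 13.63
tool_pos: [0.5196, 0.2992, 0.0217]
ee_rot: [0.033, 0.634, 0.772, 0.039]
contact_force: [-5.7, -2.0, 3.6]
grip_width: -0.0002
finger_force: 3.0
```

>>> send_rows(
  steps=[0,0.001,0,0,0,0,0,0,0,0,0,0,0,0],
)

```text
clock: 13.8
tool_pos: [0.5197, 0.2992, 0.0216]
ee_rot: [0.032, 0.634, 0.772, 0.038]
contact_force: [-12.4, -3.6, 7.4]
grip_width: -0.0001
finger_force: 5.8
```

>>> send_rows(
  steps=[0,-0.015,0,0,0,0,0,0,-0.015,0,6,0,0,0,0,0,-0.03,0,0,0,0,0,0,-0.03,0,0,0,0,0,0,-0.03,0,0,0,0,0,0,-0.02,0,0,0,0,-0.03,0,0,0,0,0,0,-0.03,0,0,0,0,0,0,0,0,0,0,0,0,0],
)

```text
clock: 14.55
tool_pos: [0.5056, 0.2292, 0.1289]
ee_rot: [0.001, 0.637, 0.771, -0.002]
contact_force: [1.5, -0.4, -0.2]
grip_width: -0.0002
finger_force: 0.0
```

```bash
python3 -c "
from g import *
import pickle
gz();go(.5992,.0570,.13,11)
f=grab_frame('wrist');t=grab_frame('top');pickle.dump((f,t),open('w4.pkl','wb'))
save(f,'pics/w4.png')"
```

```text
gauge TCP [-0.1041 -0.1191  0.1289] F [ 1.5 -0.4 -0.2] tz [-0.001 -0.004 -1.   ] w -0.0002 t 14.55
tool d [-0.1868  0.0595 -0.0006] yaw 10.86 rz -0.14
```

View pics/w4.png

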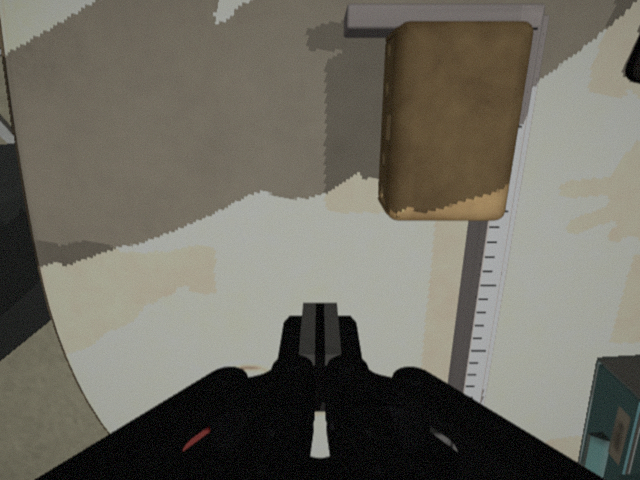

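The box (380–532, 20–220) sits in the corner, its top edge parallel to the stop and its right side over the fence. Now I move behind the jaw.

>>> send_rows(
  steps=[-0.03,0.01,0,0,0,0,0,-0.032,0.01,0,0,0,0,0,-0.032,0.01,0,0,0,0,0,-0.032,0.01,0,0,0,0,0,-0.032,0.01,0,0,0,0,0,-0.028,0.009,0,0,0,0,0,0,0,0,0,0,0,0,0,0,0,0,0,0,0],
)

```text
clock: 15.32
tool_pos: [0.5984, 0.0633, 0.1285]
ee_rot: [-0.001, 0.636, 0.772, -0.001]
contact_force: [-0.8, 0.7, -0.8]
grip_width: 0.0001
finger_force: 0.0
```

```bash
python3 -c "
from g import *
import pickle
gz();go(.5992,.0570,.02,11)
f=grab_frame('wrist');t=grab_frame('side')
a=cv2.resize(t['color'][170:350,190:430],(400,300));b=cv2.resize(f['color'],(400,300))
cv2.imwrite('pics/w5.png',np.hstack([a,b])[:,:,::-1])
c=[.585,.366];ex=np.array([.9816,.1908]);ey=np.array([-.1908,.9816])
for e in (-.27,-.282): print(e,[(np.round((w2p(t,[*(c+ -.04*ex+e*ey),.038])-[190,170])*400/240)).tolist(), np.round(w2p(f,[*(c-.085*ex+e*ey),.038])*400/640+[400,0]).tolist()])
"
```

```text
gauge TCP [-0.0446 -0.2997  0.1285] F [-0.8  0.7 -0.8] tz [-0.002 -0.    -1.   ] w 0.0001 t 15.3167
tool d [-0.0063 -0.0002  0.1085] yaw 11.04 rz 0.04
-0.27 [[[190.0, 59.0]], [[556.0, 123.0]]]
-0.282 [[[193.0, 53.0]], [[557.0, 136.0]]]
```

View pics/w5.png

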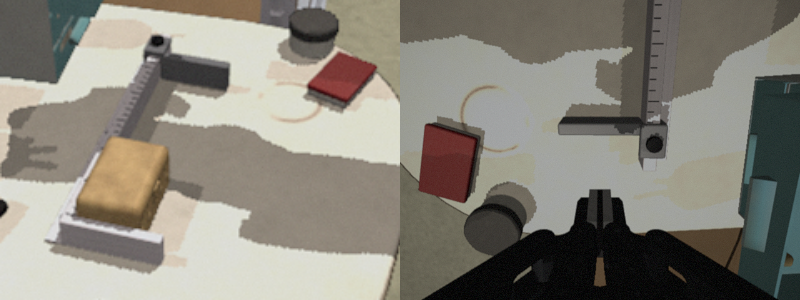

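The wrist view (right half) shows the jaw blade at rows 117–135, as predicted, with the shut fingers behind it at (600,195). The pot at (500,215) is clear. I'll descend and push.

>>> send_rows(
  steps=[-0.007,0,0.02,0,0,0,0,0,0,0.03,0,0,0,0,0,0,0.03,0,0,0,0,0,0,0.02,0,0,0,0,0,0,0.008,0,0,0,0,0,0,0,0,0,0,0,0.006,0,0,0,0,0,0,0.006,0,0,0,0,0,0,0.006,0,0,0,0,0,0,0,0,0,0,0,0],
)

```text
schema error: expected a multiple of 7 numbers
```

```bash
python3 -c "
from g import *
gz()"
```

```text
gauge TCP [-0.0451 -0.2974  0.1288] F [ 0.4 -0.2 -0.3] tz [-0.002  0.    -1.   ] w 0.0003 t 15.4167
```

>>> send_rows(
  steps=[-0.009,0,0.02,0,0,0,0,0,0,0.03,0,0,0,0,0,0,0.03,0,0,0,0,0,0,0.02,0,0,0,0,0,0,0.008,0,0,0,0,0,0,0,0,0,0,0],
)

```text
clock: 15.92
tool_pos: [0.5981, 0.0565, 0.0194]
ee_rot: [-0.002, 0.634, 0.773, -0.001]
contact_force: [0.4, 0.0, 0.1]
grip_width: -0.0001
finger_force: 0.0
```

>>> send_rows(
  steps=[0.005,0,0,0,0,0,0,0.006,0,0,0,0,0,0,0.006,0,0,0,0,0,0,0,0,0,0,0,0,0],
)

```text
clock: 16.25
tool_pos: [0.5965, 0.0738, 0.0223]
ee_rot: [0.0, 0.634, 0.773, 0.0]
contact_force: [-0.5, 0.0, 0.1]
grip_width: -0.0001
finger_force: 0.0
```

```bash
python3 -c "
from g import *
gz()"
```

```text
gauge TCP [-0.0444 -0.289   0.0223] F [-0.5  0.   0.1] tz [ 0.  0. -1.] w -0.0001 t 16.25
```

>>> send_rows(
  steps=[0.004,0,0.002,0,0,0,0,0.006,0,0,0,0,0,0,0.01,0,0,0,0,0,0,0.01,0,0,0,0,0,0,0.01,0,0,0,0,0,0,0.01,0,0,0,0,0,0,0.01,0,0,0,0,0,0,0.01,0,0,0,0,0,0,0.008,0,0,0,0,0,0,0.006,0,0,0,0,0,0,0.004,0,0,0,0,0,0,0,0,0,0,0,0,0],
)

```text
clock: 17.25
tool_pos: [0.5787, 0.1592, 0.0189]
ee_rot: [-0.001, 0.635, 0.773, -0.001]
contact_force: [1.0, -0.5, -1.2]
grip_width: 0.0001
finger_force: 0.0
```

```bash
python3 -c "
from g import *
gz()"
```

```text
gauge TCP [-0.0456 -0.2018  0.0189] F [ 1.  -0.5 -1.2] tz [-0.002 -0.    -1.   ] w 0.0001 t 17.25
```

>>> send_rows(
  steps=[0.006,0,0,0,0,0,0,0.008,0,0,0,0,0,0,0.01,0,0,0,0,0,0,0.01,0,0,0,0,0,0,0.01,0,0,0,0,0,0,0.008,0,0,0,0,0,0,0.006,0,0,0,0,0,0,0.005,0,0,0,0,0,0,0.003,0,0,0,0,0,0,0.002,0,0,0,0,0,0,0,0,0,0,0,0,0],
)

```text
clock: 18.17
tool_pos: [0.5658, 0.2251, 0.0189]
ee_rot: [-0.0, 0.635, 0.773, -0.001]
contact_force: [0.9, 0.7, 0.7]
grip_width: 0.0
finger_force: 0.0
```

```bash
python3 -c "
from g import *
gz()"
```

```text
gauge TCP [-0.0457 -0.1346  0.0189] F [0.9 0.7 0.7] tz [-0.002 -0.    -1.   ] w 0.0 t 18.1667
```

>>> send_rows(
  steps=[0.002,0,0,0,0,0,0,0.002,0,0,0,0,0,0,0.002,0,0,0,0,0,0,0.002,0,0,0,0,0,0,0,0,0,0,0,0,0],
)

```text
clock: 18.58
tool_pos: [0.5643, 0.2331, 0.0189]
ee_rot: [-0.001, 0.635, 0.773, -0.001]
contact_force: [-0.2, -0.3, 0.1]
grip_width: -0.0001
finger_force: 0.0
```

>>> send_rows(
  steps=[0.001,0,0,0,0,0,0,0.001,0,0,0,0,0,0,0,0,0,0,0,0,0],
)

```text
clock: 18.83
tool_pos: [0.5639, 0.2347, 0.0189]
ee_rot: [-0.0, 0.635, 0.773, -0.001]
contact_force: [0.2, -0.8, -0.1]
grip_width: 0.0004
finger_force: 0.1
```

>>> send_rows(
  steps=[0.001,0,0,0,0,0,0,0.001,0,0,0,0,0,0,0,0,0,0,0,0,0],
)

```text
clock: 19.08
tool_pos: [0.5636, 0.2367, 0.0189]
ee_rot: [-0.0, 0.635, 0.773, -0.001]
contact_force: [-0.1, -1.5, -0.7]
grip_width: 0.0001
finger_force: 0.1
```

>>> send_rows(
  steps=[0.001,0,0,0,0,0,0,0,0,0,0,0,0,0],
)

```text
clock: 19.25
tool_pos: [0.5634, 0.2376, 0.0189]
ee_rot: [-0.0, 0.635, 0.773, -0.001]
contact_force: [-0.3, -0.2, 0.4]
grip_width: -0.0002
finger_force: 0.2
```

>>> send_rows(
  steps=[0.001,0,0,0,0,0,0,0,0,0,0,0,0,0],
)

```text
clock: 19.42
tool_pos: [0.5632, 0.2385, 0.0189]
ee_rot: [-0.0, 0.635, 0.773, -0.001]
contact_force: [0.4, -1.5, -0.3]
grip_width: -0.0002
finger_force: 0.6
```

>>> send_rows(
  steps=[0.001,0,0,0,0,0,0,0,0,0,0,0,0,0],
)

```text
clock: 19.58
tool_pos: [0.5632, 0.2385, 0.0189]
ee_rot: [-0.0, 0.635, 0.772, -0.001]
contact_force: [0.2, -5.1, 3.2]
grip_width: 0.0
finger_force: 3.0
```

>>> send_rows(
  steps=[0.001,0,0,0,0,0,0,0,0,0,0,0,0,0],
)

```text
clock: 19.75
tool_pos: [0.5632, 0.2385, 0.0188]
ee_rot: [0.0, 0.635, 0.772, -0.002]
contact_force: [0.3, -10.2, 4.3]
grip_width: 0.0002
finger_force: 5.1
```

>>> send_rows(
  steps=[-0.004,0,0,0,0,0,0,-0.015,0,0,0,0,0,0,-0.02,0,0,0,0,0,0,-0.02,0,-0.02,0,0,0,0,-0.01,0,-0.03,0,0,0,0,0,0,-0.04,0,0,0,0,0,0,-0.04,0,0,0,0,0,-0.02,-0.02,0,0,0,0,0,0,0,0,0,0,0],
)

```text
clock: 20.5
tool_pos: [0.5568, 0.1688, 0.1736]
ee_rot: [0.001, 0.635, 0.773, 0.001]
contact_force: [1.1, 1.3, -1.3]
grip_width: -0.0001
finger_force: 0.0
```

```bash
python3 -c "
from g import *
gz()
f=grab_frame('wrist');t=grab_frame('side')
a=cv2.resize(t['color'][170:350,190:430],(400,300));b=cv2.resize(f['color'],(400,300))
cv2.imwrite('pics/w6.png',np.hstack([a,b])[:,:,::-1])
"
```

```text
gauge TCP [-0.0653 -0.1882  0.1736] F [ 1.1  1.3 -1.3] tz [ 0.004  0.    -1.   ] w -0.0001 t 20.5
```

View pics/w6.png

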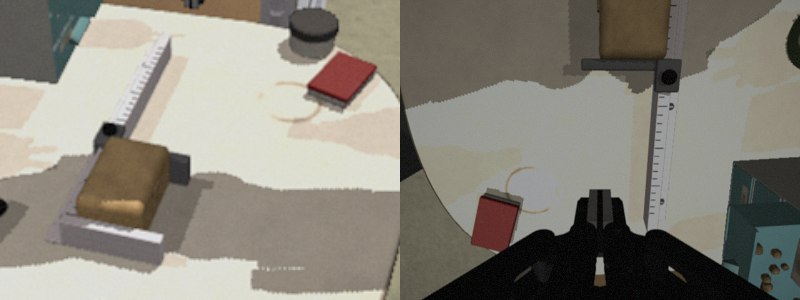

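The jaw blade at (620,63) rests against the box end, the box is in the corner, and the hand is clear with nothing else disturbed. I'm handing in the job.

```bash
python3 -c "
from bench import close_job
print(close_job())"
```

```text
the job is handed in; nothing more can be done
None
```

The gift box is home in the gauge corner, with a long side on the fence and an end on the stop. The jaw was pushed up against its other end afterwards, and the hand is clear; the job was handed in at about 20.5 s.

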